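# Empty the tailgate tray of glass nuggets

### The arm

A 6-joint arm with a two-finger parallel gripper is mounted at the origin on a cart in front of the work surface, level with it; the furniture and walls round the work are solid. World frame = base frame: x ahead of the robot, y to its left, z up, the work surface at z = 0. Lengths are in m, angles in rad, forces in N, time in s.
With the tool pointing down it reaches from about 0.325 to 0.775 m from the base axis. Payload 5.5 kg.
Tool frame: the origin (TCP) lies between the finger pads; the fingertips stand 8 mm ahead of it and the grasp point (between the pads) lies 11 mm behind it (tcp_to_tips is the distance from the TCP to the fingertips, in m); z points along the fingers, y is the direction in which the jaws open and shut (so a half turn about z gives the same grasp; the last joint's range is limited). The gripper opens to 88 mm and grips with 3 to 60 N. Pads are 20 mm wide; open, the fingers measure 115 mm over their backs; the gripper's body (75 mm by 178 mm) begins 61 mm behind the grasp point.
Start: joints at [-0.057, 0.091, 1.231, -0, 1.82, -0.057], TCP at [0.6, -0, 0.231] pointing down, gripper open.
Joint ranges: [-2.87, 2.87], [-0.86, 2.18], [0.17, 2.46], [-1.51, 4.65], [0.06, 2.69], [-2.65, 2.65]. Speed limits (rad/s): [2.57, 2.57, 3.01, 3.14, 3.14, 3.14].

### API

Orientations are given as a unit quaternion [w, x, y, z].
In Python, from bench import * gives the robot as it stands. Calls block until the motion is done:
- move_to(position, orientation): joint-space move of the TCP to a pose.
- move_l(position, speed=0.15, orientation=None): straight line of the TCP; orientation=None keeps the orientation; speed is the mean speed in m/s.
- movej(angles): joint-space move.
- gripper_open() and close(): open the fingers fully, or close them until they stop; the grip force is fixed at half the most.
- hold(seconds).
- inverse_kinematics(position, orientation): joint angles nearest the present ones, or None.
- state(): the state.
- get_image(name): name is "scene" or "side" or "wrist"; returns a dict with "frame" (400x640x3 uint8, blue, green, red), "depth" (400x640 float32, m along the optical axis (not along the pixel's ray), 0 where there is no reading), "camera_matrix" (3x3 intrinsics, pixels), "view" (4x4, takes a point from world to camera coordinates). Camera axes: x right, y up, looking along -z (the intrinsics and any distortion apply to the point x, -y, -z); pixel columns grow to the right and rows downward; lengths in m; the calibration is good to about 2 mm. The wrist camera is an equidistant fisheye: a pixel r from the principal point sees the ray r / f radians off the axis. A picture is of the moment at which its call begins.
A pose or a line that the arm cannot do raises IKError and nothing moves.
- job_done(): hands the job in, once; it reports no verdict.
The state is a dict: "time": time; "joint_pos": joint angles; "dq": joint speeds; "joint_torque": joint torques, N m; "ee_pos": TCP position; "ee_rot": TCP orientation; "ft_force": force on the tool from outside, world axes, zero at the start; "moment": the same for the moment, N m; "finger_gap": finger opening in m.
Only numpy, scipy, OpenCV 4.12 (cv2) and the standard library are available. Lean on these libraries where they do the work, as an engineer would, in place of code of your own. Each camera call takes 0.05 s, during which the arm holds its last target. There are 200 camera calls.

### The job

Empty the glass nuggets from the aluminium tipping tray into the wooden catch box below its tailgate. First fold the tailgate all the way down by its side pin, until it lies level, then lift the tray by the bar at its other end and tip it steeply so that all three nuggets slide out over the lowered gate. Lower the tray back onto its rest, leave the gate down, and do not handle the nuggets.

Things in the scene. Friction and masses are not known exactly. Their poses are not given: they have to be found in the camera images.
- tailgate (a joint): Hinge of the tray's end gate, an aluminium plate 88 mm wide, 38 mm high. 0 = shut (upright), 1.57 = folded outward and down, flush with the tray floor as a chute; stop at 1.60. Starts between 0 and 0.12. Stiff friction hinge: stays where it is left; about 1.5 N at the pin moves it.
- tray (a joint): Hinge of the tipping tray (sheet aluminium, 96 x 113 mm, walls 30 mm high, 0.5 kg), on the same line as the gate's hinge. 0 = level on its rest; grows as the bar end is lifted; stop at 0.85. It sinks back when let go; about 3 N at the bar lifts it. The nuggets slide from 0.3 to 0.45 rad on.
- gate_pin (a point): Middle of the free 55 mm of the gate's pin: a level round steel pin, 10 mm thick with a 15 mm end button, parallel to the hinge line, sticking out in -x from the gate's top corner. 85 mm in -x from the tray's mid-line, 46 mm from the hinge line: straight above it when shut, level with it and 46 mm in -y when down. Axes turn with the gate.
- tray_bar (a point): Middle of the tray's lifting bar: a level round steel bar, 10 mm thick, 72 mm long, parallel to the hinge line, on two arms 40 mm behind the tray's rear wall. With the tray level it lies 152 mm in +y of the hinge line and 14 mm above it, 92 mm above the bench. It turns about the hinge line with the tray.
- catch_floor (a point): Centre of the catch box's floor, 106 x 124 mm inside, walls 29 mm high (near 15, far 39); wood, fixed on one base with the tray. Its axes are the station's: z up, +y roughly to the robot's left; bar at the +y end, tray empties in -y, pin on the -x side (to the robot). Hinge line: parallel to x, 85 mm in +y and 65 mm above this point, 78 mm above the bench.
- nugget0: Flat-backed round glass nugget, blue, about 23 mm across and 10 mm high, loose; starts lying on the floor of the tipping tray. Origin at the centre of its flat underside. There is no need to touch it.
- nugget1: Flat-backed round glass nugget, white, about 23 mm across and 10 mm high, loose; starts lying on the floor of the tipping tray. Origin at the centre of its flat underside. There is no need to touch it.
- nugget2: Flat-backed round glass nugget, red, about 23 mm across and 10 mm high, loose; starts lying on the floor of the tipping tray. Origin at the centre of its flat underside. There is no need to touch it.

How it is judged:
On the way, in this order (a step that is already met when the one before it is completed fails the run):
1. the gate is folded down (past 1.3 rad) while the tray still lies level (below 0.15 rad) (value of joint tailgate above 1.3 rad and value of joint tray below 0.15 rad), for 0.2 s.
2. the tray is tipped past 0.45 rad with the gate down (value of joint tray above 0.45 rad and value of joint tailgate above 1.2 rad), for 0.2 s.
At the end, for the whole second after the job is handed in: All three nuggets lie at rest inside the catch box; the tray is back down on its rest (within 0.08 rad of level) and the gate is still down (past 1.2 rad) (value of joint tray below 0.08 rad and value of joint tailgate above 1.2 rad and x of nugget0 in the frame of catch_floor between -0.056 and 0.056 m and y of nugget0 in the frame of catch_floor between -0.065 and 0.065 m and z of nugget0 in the frame of catch_floor between -0.01 and 0.032 m and linear speed of each of nugget0, nugget1, nugget2 below 0.03 m/s and x of nugget1 in the frame of catch_floor between -0.056 and 0.056 m and y of nugget1 in the frame of catch_floor between -0.065 and 0.065 m and z of nugget1 in the frame of catch_floor between -0.01 and 0.032 m and x of nugget2 in the frame of catch_floor between -0.056 and 0.056 m and y of nugget2 in the frame of catch_floor between -0.065 and 0.065 m and z of nugget2 in the frame of catch_floor between -0.01 and 0.032 m); the robot touches nothing.
It fails at once if the tray is tipped (past 0.2 rad) with the gate not lowered (below 1.0 rad) (value of joint tray above 0.2 rad and value of joint tailgate below 1 rad).
It fails at once if the gripper handles a nugget (more than 1 N) (contact force between the fingers and nugget0 above 1 N or contact force between the fingers and nugget1 above 1 N or contact force between the fingers and nugget2 above 1 N).
It also fails if it takes over 48 s, if anything falls off the work surface, if the arm or the gripper's body presses on something with over 40 N, if the wrist force passes 120 N, or if a joint passes its speed limit or range.

## Working session

There is one attempt and no reset: what is moved stays moved. The work goes in short steps, each a Python script; the robot and the scene stay as the last script left them, time stands still between calls to the robot, and variables do not carry over. Pictures are saved under pics/ and viewed, about 8 in all and at most 12, crops included, and the job is handed in when it is done.

```bash
ls; mkdir -p pics; cat > h.py <<'E'
import numpy as np, cv2
from bench import *
def px2w(im,u,v,d=None):
    K=im["camera_matrix"]; 
    d=im["depth"][int(v),int(u)] if d is None else d
    p=np.array([(u-K[0,2])/K[0,0]*d,-(v-K[1,2])/K[1,1]*d,-d,1])
    return (np.linalg.inv(im["view"])@p)[:3]
def cloud(im):
    K=np.array(im["camera_matrix"]); d=im["depth"]; v,u=np.indices(d.shape)
    P=np.stack([(u-K[0,2])/K[0,0]*d,-(v-K[1,2])/K[1,1]*d,-d,np.ones_like(d)],-1)
    return (P@np.linalg.inv(im["view"]).T)[...,:3]
def get(n,name):
    im=get_image(n); cv2.imwrite(f"pics/{name}.png",im["frame"]); np.savez(f"pics/{name}.npz",**im); return im
E
python3 - <<'E'
from h import *
for n in("scene","side"):
    im=get(n,n+"0"); c=np.linalg.inv(im["view"]); print(n,c[:3,3],-c[:3,2])
print(state())
E
```

```text
pics
scene [0.12476361 0.57317965 0.927756  ] [ 0.38453065 -0.50010667 -0.7759056 ]
side [ 0.28626718 -0.57833694  0.69421657] [ 0.26650264  0.68365395 -0.67940681]
{'time': 0.1, 'joint_pos': array([-5.66962971e-02,  9.17629935e-02,  1.23175642e+00,  8.18787154e-06,
        1.81977125e+00, -5.66820359e-02]), 'dq': array([ 5.66563533e-04,  5.22895301e-05, -2.06397931e-03, -7.55137067e-04,
        1.51575378e-03,  1.71931149e-04]), 'joint_torque': array([ 2.46603209e-03, -4.47854412e+01, -4.07573140e+01,  6.99365954e-02,
        2.83264846e-02, -6.35370566e-05]), 'ee_pos': array([5.99757510e-01, 1.69204685e-05, 2.29637355e-01]), 'ee_rot': array([-6.36028176e-04,  7.07110857e-01,  7.07102195e-01, -5.62396210e-04]), 'ft_force': array([-0.42574051, -0.0753697 ,  0.13174424]), 'moment': array([0.00484554, 0.03513527, 0.02124161]), 'finger_gap': 0.0880930058363116}
```

View pics/scene0.png

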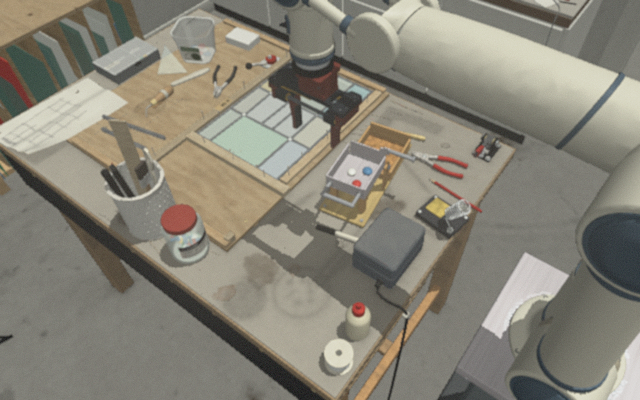

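View pics/side0.png

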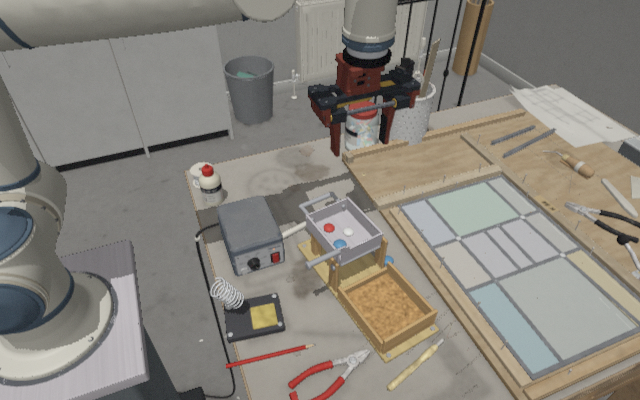

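The scene view shows the tray at about (357,170), the box at (385,140) and the bar near (343,200). In the side view the tray is at (345,232), the pin runs from (340,253) to (308,265), the bar is near (318,200) and the box at (387,305). I'll zoom in.

```bash
python3 - <<'E'
from h import *
im=np.load("pics/side0.npz"); f=im["frame"][180:355,285:445]
cv2.imwrite("pics/sidecrop.png",cv2.resize(f,None,fx=3.4,fy=3.4,interpolation=cv2.INTER_CUBIC))
C=cloud(im); 
for u,v in [(310,265),(315,263),(325,259),(335,255),(318,200),(330,197),(305,210),(387,305),(370,310),(400,300),(345,225),(250,215)]:
    print(u,v,C[v,u].round(3))
E
```

```text
310 265 [ 0.445 -0.15   0.127]
315 263 [ 0.454 -0.149  0.126]
325 259 [ 0.473 -0.147  0.126]
335 255 [ 0.493 -0.143  0.123]
318 200 [0.528 0.022 0.096]
330 197 [0.557 0.028 0.089]
305 210 [0.494 0.004 0.096]
387 305 [ 0.572 -0.202  0.013]
370 310 [ 0.539 -0.2    0.013]
400 300 [ 0.6   -0.201  0.012]
345 225 [ 0.558 -0.045  0.076]
250 215 [0.392 0.044 0.083]
```

View pics/sidecrop.png

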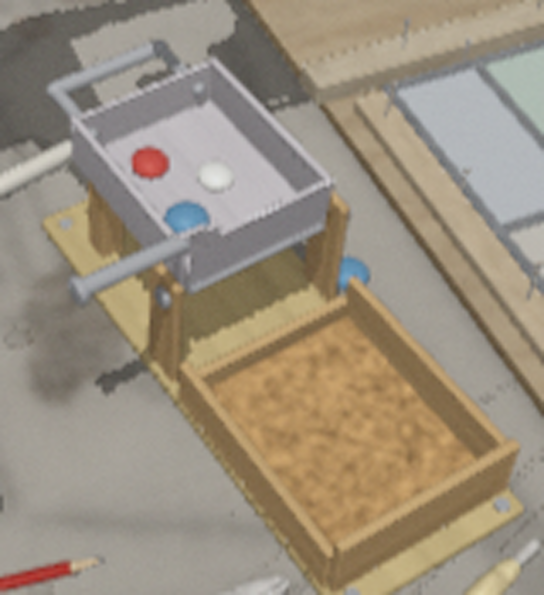

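The crop shows the tray with three nuggets. The pin runs from crop (80,290) to (185,243), the bar from (50,93) to (165,48), and the box is empty. One blue distractor lies on the bench. Next I'll fit the station pose from the cloud.

```bash
python3 - <<'E'
from h import *
for n in("side0","scene0"):
    im=np.load(f"pics/{n}.npz"); C=cloud(im).reshape(-1,3)
    X,Y,Z=C.T
    roi=(X>.42)&(X<.68)&(Y>-.30)&(Y<.10)
    def rect(m,l):
        P=C[m][:,:2].astype(np.float32)
        if len(P)<5: print(l,len(P));return
        r=cv2.minAreaRect(P); print(n,l,len(P),np.round(r[0],3),np.round(r[1],3),round(r[2],1), np.median(C[m],0).round(3))
    rect(roi&(abs(Z-.013)<.004)&(Y<-.14)&(Y>-.262)&(X>.5),"floor")
    rect(roi&(Z>.10)&(Z<.114)&(Y>-.14),"rim")
    m=roi&(Z>.118)&(X<.51)&(X>.42)&(Y<-.1)&(Y>-.2); rect(m,"pin")
    if m.sum()>5:
        P=C[m]; print(P.mean(0).round(4),P.min(0),P.max(0)); print(np.polyfit(P[:,0],P[:,1],1))
    m=roi&(Z>.086)&(Z<.102)&(Y>.0)&(X>.47)&(X<.6); rect(m,"bar")
    if m.sum()>5: P=C[m]; print(P.mean(0).round(4),np.polyfit(P[:,0],P[:,1],1))
E
```

```text
side0 floor 2939 [ 0.59  -0.201] [0.121 0.18 ] 89.7 [ 0.569 -0.202  0.012]
side0 rim 700 [ 0.541 -0.071] [0.1   0.122] 8.7 [ 0.546 -0.075  0.107]
side0 pin 250 [ 0.474 -0.143] [0.071 0.013] 8.4 [ 0.47  -0.144  0.127]
[ 0.4705 -0.1441  0.1262] [ 0.43860515 -0.15437077  0.11835669] [ 0.50943314 -0.13311653  0.13138976]
[ 0.15821524 -0.21854105]
side0 bar 237 [0.528 0.017] [0.081 0.031] 4.9 [0.528 0.022 0.094]
[0.5278 0.021  0.0941] [ 0.10453145 -0.03413519]
scene0 floor 451 [ 0.59  -0.201] [0.121 0.18 ] 89.8 [ 0.577 -0.236  0.014]
scene0 rim 562 [ 0.541 -0.048] [0.098 0.165] 9.3 [ 0.545 -0.064  0.108]
scene0 pin 143 [ 0.475 -0.139] [0.07  0.012] 8.0 [ 0.474 -0.138  0.128]
[ 0.474  -0.138   0.1277] [ 0.44063215 -0.14749455  0.12062955] [ 0.50996237 -0.12905312  0.13577471]
[ 0.15754569 -0.21270723]
scene0 bar 236 [0.529 0.018] [0.082 0.04 ] 3.3 [0.53  0.028 0.097]
[0.5301 0.0245 0.0963] [ 0.0642931  -0.00953993]
```

```bash
cat >> h.py <<'E'
from scipy.spatial.transform import Rotation as Ro
yaw=0.15; ex=np.array([np.cos(yaw),np.sin(yaw),0]); ey=np.array([-np.sin(yaw),np.cos(yaw),0]); ez=np.array([0,0,1.])
H=np.array([0.5493,-0.1264,0.078])
def W(x,y,z): return H+x*ex+y*ey+z*ez      # station coords about hinge centre
def quat(y,z):
    q=Ro.from_matrix(np.stack([np.cross(y,z),y,z],1)).as_quat(); return q[[3,0,1,2]]
qd=[quat(s*ey,-ez) for s in(1,-1)]
def hookpose(th,phi,gap=0.,over=.012,s=1,back=0.):
    a=.0919+th; r=.1526
    d=np.array([-np.sin(phi),-np.cos(phi)]); n=np.array([-np.cos(phi),np.sin(phi)])
    p=r*np.array([np.cos(a),np.sin(a)])-(.015+gap)*n+(over-.008-back)*d
    return W(0,*p), quat(s*ex,d[0]*ey+d[1]*ez)
E
python3 - <<'E'
from h import *
for q in qd: 
    for z in(.03,.11): print("down",inverse_kinematics(W(-.085,0,z),q))
for s in(1,-1):
  for deg in(35,45,55):
    for th,b,g in((0,.06,.008),(0,0,0),(.4,0,0),(.75,0,0)):
        j=inverse_kinematics(*hookpose(th,np.radians(deg),gap=g,back=b,s=s)); print(s,deg,th,None if j is None else j.round(2))
E
```

```text
down [-3.60594911e-01 -2.10376636e-01  1.73717455e+00 -4.44089210e-16
  1.61479474e+00 -2.08139124e+00]
down [-3.60594911e-01 -2.22892797e-01  1.60644183e+00 -4.44089210e-16
  1.75804362e+00 -2.08139124e+00]
down [-3.60594911e-01 -2.10376636e-01  1.73717455e+00 -4.44089210e-16
  1.61479474e+00  1.06020142e+00]
down [-3.60594911e-01 -2.22892797e-01  1.60644183e+00 -4.44089210e-16
  1.75804362e+00  1.06020142e+00]
1 35 0 [ 0.44  0.01  1.61 -0.59  1.69  0.27]
1 35 0 [ 0.37  0.01  1.69 -0.59  1.58  0.25]
1 35 0.4 [ 0.34 -0.04  1.64 -0.6   1.66  0.17]
1 35 0.75 [ 0.28 -0.08  1.6  -0.61  1.68  0.07]
1 45 0 [ 0.52  0.1   1.61 -0.73  1.73  0.36]
1 45 0 [ 0.44  0.08  1.69 -0.74  1.63  0.35]
1 45 0.4 [ 0.41  0.02  1.65 -0.76  1.68  0.26]
1 45 0.75 [ 0.35 -0.04  1.63 -0.77  1.7   0.16]
1 55 0 [ 0.59  0.2   1.6  -0.86  1.78  0.45]
1 55 0 [ 0.5   0.17  1.69 -0.88  1.68  0.44]
1 55 0.4 [ 0.47  0.09  1.67 -0.9   1.72  0.34]
1 55 0.75 [ 0.42  0.02  1.66 -0.93  1.73  0.25]
-1 35 0 None
-1 35 0 None
-1 35 0.4 None
-1 35 0.75 None
-1 45 0 None
-1 45 0 None
-1 45 0.4 None
-1 45 0.75 None
-1 55 0 None
-1 55 0 None
-1 55 0.4 None
-1 55 0.75 None
```

```bash
cat > s1.py <<'E'
from h import *
q=quat(ex,-ez)
close()
T=lambda y,ztip: W(-.085,y,ztip-.078+.008)
def F(l): s=state(); print(l,round(s["time"],2),s["ft_force"].round(1),s["ee_pos"].round(3))
move_to(T(.028,.16),q); F("above")
move_l(T(.028,.108),.15); F("beside")
move_l(T(-.02,.108),.06); F("pushed")
move_l(T(-.02,.15),.15)
move_l(T(-.042,.15),.15); F("over")
for z in(.11,.10,.092,.088):
    move_l(T(-.044,z),.06); F(z)
get("side","side1")
E
python3 s1.py
```

```text
above 2.23 [ 0.5 -0.7 -0.3] [ 0.462 -0.111  0.169]
beside 2.73 [0.1 0.2 0.7] [ 0.462 -0.111  0.116]
pushed 3.67 [ 0.7 -0.2  0.1] [ 0.469 -0.16   0.117]
over 4.41 [-0.4  0.2 -0.3] [ 0.471 -0.181  0.157]
0.11 5.22 [ 0.7 -0.  -0.4] [ 0.472 -0.183  0.118]
0.1 5.54 [-0.4  0.4  0. ] [ 0.472 -0.182  0.107]
0.092 5.83 [ 0.4  0.5 -0.4] [ 0.471 -0.182  0.099]
0.088 6.08 [-0.2  0.  -0.5] [ 0.472 -0.182  0.096]
```

```bash
python3 - <<'E'
import cv2
f=cv2.imread("pics/side1.png")[150:340,270:450]
cv2.imwrite("pics/c1.png",cv2.resize(f,None,fx=3,fy=3,interpolation=cv2.INTER_CUBIC))
E
```

```text
(no output)
```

View pics/c1.png

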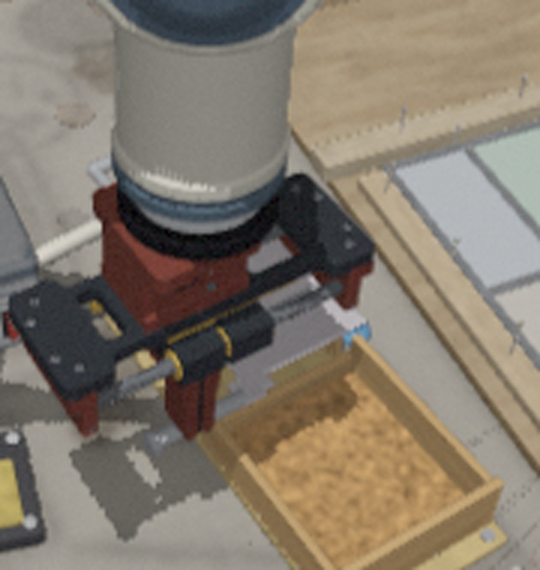

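The gate is nearly down, with the pin button at crop (160,440) and the finger pressing on top of it. I'll finish the press until it meets resistance, then retract and measure the pin.

```bash
cat > s2.py <<'E'
from h import *
T=lambda y,ztip: W(-.085,y,ztip-.078+.008)
for z in(.085,.083,.0815,.080,.079,.078):
    move_l(T(-.044,z),.05); hold(.1); s=state(); print(z,s["ft_force"].round(1),s["ee_pos"].round(4))
    if s["ft_force"][2]>4: break
move_l(T(-.044,.19),.2)
move_to(W(0,.26,.20),hookpose(0,np.radians(45))[1]); print(state()["time"])
im=get("side","side2"); C=cloud(im).reshape(-1,3)
L=(C-H)@np.stack([ex,ey,ez],1)
m=(L[:,0]<-.065)&(L[:,0]>-.105)&(L[:,1]<-.02)&(L[:,1]>-.07)&(L[:,2]>-.04)&(L[:,2]<.06)
P=L[m]; print("pin",len(P),np.median(P,0).round(4),P.max(0).round(4))
m=(abs(L[:,0])<.03)&(L[:,1]<-.008)&(L[:,1]>-.034)&(L[:,2]>-.03); P=L[m]; print("gate plate",len(P),np.polyfit(P[:,1],P[:,2],1),P.mean(0).round(4))
m=(abs(L[:,0])<.02)&(abs(L[:,1]-.152)<.02)&(abs(L[:,2]-.014)<.012); P=L[m]; print("bar",len(P),np.median(P,0).round(4),P.min(0),P.max(0))
f=im["frame"][110:340,240:480]; cv2.imwrite("pics/c2.png",cv2.resize(f,None,fx=2.5,fy=2.5,interpolation=cv2.INTER_CUBIC))
E
python3 s2.py
```

```text
0.085 [-0.1  0.8  0.2] [ 0.4718 -0.1825  0.0929]
0.083 [ 0.8 -0.2 -0.2] [ 0.4718 -0.1825  0.0909]
0.0815 [ 0.1 -0.5 -0.7] [ 0.4718 -0.1826  0.0894]
0.08 [-0.8 -1.3  1.6] [ 0.4719 -0.1827  0.0882]
0.079 [-2.1  0.9  5.8] [ 0.472  -0.1827  0.0879]
9.8417
pin 141 [-0.0856 -0.0462  0.0004] [-0.065  -0.0389  0.0039]
gate plate 395 [ 0.02679553 -0.00073079] [-0.0006 -0.0211 -0.0013]
bar 92 [-0.0005  0.1517  0.0168] [-0.01992373  0.14793241  0.00940781] [0.01970516 0.15757369 0.02055021]
```

View pics/c2.png

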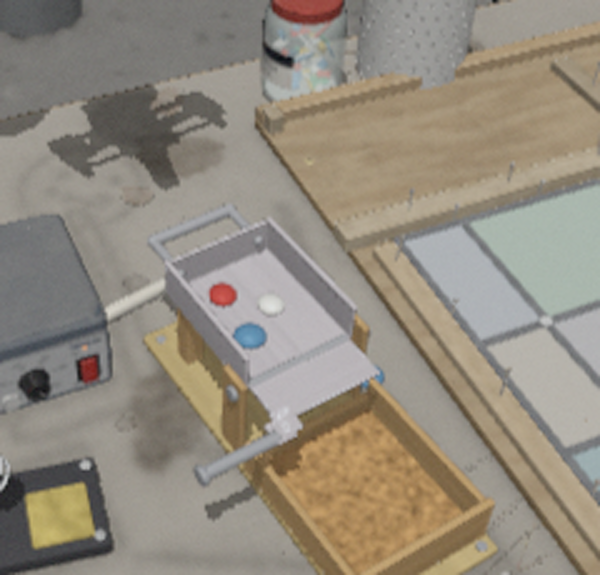

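The gate is level: pin z is at the hinge line and the plate slope is about 0.03. The bar is where predicted and the nuggets are still in the tray. Next I'll hook the bar and tip it.

```bash
cat > s3.py <<'E'
from h import *
ph=np.radians(45)
def F(l): s=state(); print(l,round(s["time"],2),s["ft_force"].round(1),s["ee_pos"].round(3))
p,q=hookpose(0,ph,gap=.008,back=.06)
move_to(p,q); F("pre")
move_l(hookpose(0,ph,gap=.008)[0],.1); F("under")
for th in np.arange(0,.76,.125):
    move_l(hookpose(th,ph)[0],.1); F(round(th,2))
hold(.8)
im=get("side","side3"); f=im["frame"][110:340,240:480]; cv2.imwrite("pics/c3.png",cv2.resize(f,None,fx=2.5,fy=2.5,interpolation=cv2.INTER_CUBIC))
E
python3 s3.py
```

```text
pre 10.61 [ 0.2 -0.3  1. ] [0.519 0.079 0.117]
under 11.36 [ 0.  -0.3  0.1] [0.525 0.037 0.073]
0.0 11.61 [-1.9  4.7 -1.8] [0.526 0.033 0.079]
0.12 11.95 [ 0.5  6.9 -0.9] [0.526 0.03  0.098]
0.25 12.29 [-0.1  4.2 -0.5] [0.527 0.024 0.116]
0.38 12.63 [ 1.   4.3 -1.1] [0.528 0.016 0.133]
0.5 12.97 [ 0.5  2.  -0.8] [0.529 0.006 0.15 ]
0.62 13.32 [ 0.7  2.5 -1.2] [ 0.531 -0.005  0.165]
0.75 13.66 [-0.1  1.2  0.5] [ 0.533 -0.018  0.179]
```

View pics/c3.png

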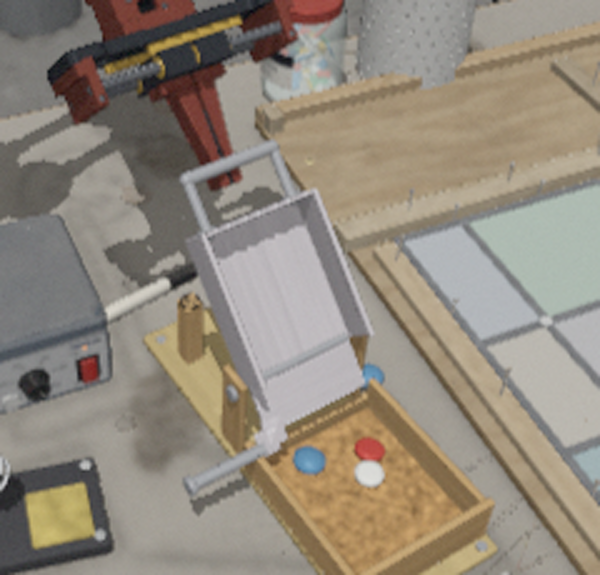

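All three nuggets are in the box, at crop (310,460), (370,450) and (370,475). I'll lower the tray and withdraw.

```bash
cat > s4.py <<'E'
from h import *
ph=np.radians(45)
for th in np.arange(.625,-.01,-.125): move_l(hookpose(th,ph)[0],.1)
move_l(hookpose(0,ph,gap=.008)[0],.05)
move_l(hookpose(0,ph,gap=.010,back=.08)[0],.1)
move_l(state()["ee_pos"]+np.array([0,.03,.08]),.2); hold(.5)
im=get("side","side4"); C=cloud(im); L=(C-H)@np.stack([ex,ey,ez],1); Lf=L.reshape(-1,3)
m=(abs(Lf[:,0])<.02)&(abs(Lf[:,1]-.152)<.03)&(abs(Lf[:,2]-.014)<.05)&(Lf[:,2]>-.05); P=Lf[m]; print("bar",len(P),np.median(P,0).round(4))
m=(abs(Lf[:,0])<.03)&(Lf[:,1]<-.008)&(Lf[:,1]>-.034)&(Lf[:,2]>-.03); P=Lf[m]; print("gate slope",np.polyfit(P[:,1],P[:,2],1))
m=(abs(Lf[:,0])<.03)&(Lf[:,1]>.01)&(Lf[:,1]<.09)&(abs(Lf[:,2])<.02); P=Lf[m]; print("tray floor slope",np.polyfit(P[:,1],P[:,2],1))
f=im["frame"].astype(int); sat=f.max(2)-f.min(2)
B=L-np.array([0,-.085,-.065]); ins=(abs(B[...,0])<.056)&(abs(B[...,1])<.065)&(B[...,2]<.03)&(B[...,2]>-.01)
for n,c in(("blue",(f[...,0]-f[...,2]>40)),("red",(f[...,2]-f[...,1]>80)),("white",(f.min(2)>150))):
    P=B[ins&c]; print(n,len(P),P.mean(0).round(3) if len(P) else "")
s=state(); print(s["time"],s["ft_force"].round(1))
f=im["frame"][110:340,240:480]; cv2.imwrite("pics/c4.png",cv2.resize(f,None,fx=2.5,fy=2.5,interpolation=cv2.INTER_CUBIC))
E
python3 s4.py
```

```text
bar 93 [0.0002 0.1514 0.0168]
gate slope [ 0.03844274 -0.00044547]
tray floor slope [-0.00126883 -0.00066887]
blue 98 [-0.015  0.045  0.007]
red 81 [0.029 0.03  0.008]
white 96 [0.016 0.014 0.007]
18.9417 [ 0.3 -0.9  0.4]
```

View pics/c4.png

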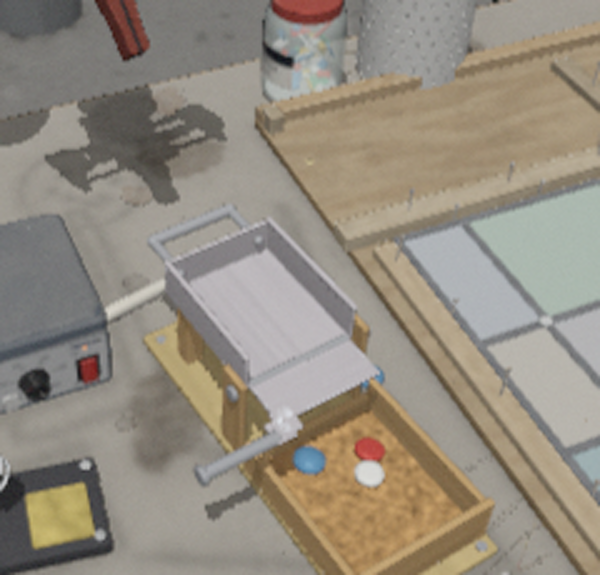

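The tray is back level, the gate is down, all three nuggets are in the box and the gripper is clear.

```bash
python3 -c "
from bench import *
job_done()"
```

```text
the job is handed in; nothing more can be done
```

I emptied the tray as asked and handed the job in, at about 19 s of the 48 s allowed. I pushed the gate's side pin over and pressed it down with the closed fingers. Then I hooked the fingertips under the bar, tipped the tray to about 0.75 rad, lowered it onto its rest and backed off.

The last checks, from the side camera, all agreed:
- **Tray:** its floor is level (slope about 0.001), and the bar is back at its starting height.
- **Gate:** it lies down, within about 0.04 rad of level.
- **Nuggets:** all three are inside the catch box. In the box's frame they sit at (-15, 45), (29, 30) and (16, 14) mm for blue, red and white. They were in the same places in the pictures before and after the tray was lowered. The gripper never went near them.
- **Contact:** the gripper is clear of everything. The highest force I read, between moves, was about 7 N.

No check failed. I didn't measure the joint angles or the nuggets' speed directly; these come from camera geometry and the pictures.

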